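# Flip the drying house plaques to the other rail

### The arm

A 7-joint arm with a two-finger parallel gripper is mounted at the origin on the work surface. World frame = base frame: x ahead of the robot, y to its left, z up, the work surface at z = 0. Lengths are in m, angles in rad, forces in N, time in s.
With the tool pointing down it reaches from about 0.4 to 0.875 m from the base axis. Payload 19.3 kg.
Tool frame: the origin (TCP) lies on the centre line of the jaws, within the pads' length; the fingertips stand 19 mm ahead of it and the grasp point (between the pads) is the TCP (bot.nose_length is the distance from the TCP to the fingertips, in m); y points along the fingers, z is the direction in which the jaws open and shut, and the axes are right-handed (so a half turn about y gives the same grasp; the last joint's range is limited). The gripper opens to 85 mm and grips with 20 to 120 N. Pads are 22 mm wide; open, the fingers measure 114 mm over their backs; the gripper's body (76 mm by 85 mm) begins 54 mm behind the grasp point. The pads swing forward as they close: fully open they stand 13 mm farther back than shut.
Start: joints at [-1.321, 0.521, -0.036, 1.599, 0.021, 1.021, -0.113], TCP at [0.197, 0.593, 0.25] pointing down, gripper open.
Joint ranges: [-2.91, 2.91], [-0.3, 2.13], [-1.5, 1.42], [0.17, 2.43], [-1.26, 4.41], [0.16, 1.93], [-2.52, 2.52]. Speed limits (rad/s): [1.89, 1.89, 2.39, 2.39, 3.01, 3.01, 3.01].

### API

Orientations are given as [roll, pitch, yaw] about the fixed x, y, z axes, in that order (R = Rz(yaw) Ry(pitch) Rx(roll)).
In Python, from workcell import observe, cams, workorder, bot gives the robot as it stands. The module is installed in compiled form; this text tells all that it offers.
- The arm moves only by the tool apply_moves, never from a script. Its arguments are lists of equal length, an entry for each row: "jaw": the opening, from -1 (shut) to 1 (fully open), so that 0 is half open; "translation": the shift along the world's x, y, z in m, a list of three; "angular": the turn, a rotation vector about the world's x, y, z in degrees, a list of three. In form: {"jaw": [jaw, ...], "translation": [[x, y, z], ...], "angular": [[ax, ay, az], ...]}. A call has 1 to 5 rows; each row is the pose to reach, as a shift and turn from the pose commanded when the call began; what a row does not reach only later rows make up. A row lasts 1/10 s, in which the tool goes at most 50 mm and 8.59 degrees, less where a joint would pass 70% of its speed; a pose out of reach is approached as far as the arm can. A call with a gripper value outside its range is refused whole. The fingers move at their own pace and stop on an object; "newtons" is the grip in N (left out, the last holds). Time passes only in rows, so rows that repeat a pose let the fingers close. It gives the time, the measured TCP pose, the force and the opening at its end, in the units of the state.
- observe(): the state, without advancing time (a new reading comes with each control period).
- cams.grab_frame(name): name is "scene" or "top"; returns a dict with "pixels" (420x560x3 uint8, red, green, blue), "mtx" (3x3 intrinsics, pixels), "R" (3x3) and "t" (3): a world point X has camera coordinates R X + t. Camera axes: x right, y down, z forward; pixel columns grow to the right and rows downward; lengths in m; the calibration is good to about 2 mm. A picture is of the moment at which its call begins. There is no depth.
- workorder.job_done(): hands the job in, once; it reports no verdict.
The state is a dict: "clock": time; "qpos": joint angles; "qd": joint speeds; "joint_efforts": joint torques, N m; "position": TCP position; "tool_rot": TCP orientation; "force": force on the tool from outside, world axes, zero at the start; "moment": the same for the moment, N m; "grip_width": finger opening in m.
Only numpy, scipy, OpenCV 4.12 (cv2) and the standard library are available. Lean on these libraries where they do the work, as an engineer would, in place of code of your own. Each camera call takes 0.05 s, during which the arm holds its last target. There are 200 camera calls.

### The job

On the drying rack, push each of the two pointed-top house plaques over with the fingertips, so that it tips across from the rail nearest the robot and ends leaning against the far rail, its foot still in the groove. Lift nothing, leave the round-topped plaque leaning as it is, and do not disturb the other things on and around the rack.

Things in the scene. Friction and masses are not known exactly. Their poses are not given: they have to be found in the camera images.
- rack: fixed drying rack: plywood deck 280 mm (x) by 400 mm (y), 18 mm thick, flat on the table. Origin: centre of its underside; x points across the groove from near rail to far rail, away from the robot (turned up to 17 degrees), y along groove and rails, z up. Three plaques stand side by side in the groove, about 118 mm apart (y about -118, 0, +118 mm), about 38 mm clear between them (22 at least)
- groove (a point): middle of the groove's floor, at x = y = 0, z = 18 mm of the rack. The groove runs along y, 24 mm wide (x) and 10 mm deep between two battens; the plaques' feet stand in it
- near_rail (a point): middle of the near rail's axis, at x = -40, z = 103 mm of the rack: a round wooden bar 12 mm thick along y, on end posts at y = +-189 mm that reach z = 113 mm
- far_rail (a point): middle of the far rail's axis, at x = +40, z = 103 mm of the rack; like the near rail
- house_a: loose plaque of light wood, about 85 g, cut like a house front: 10 mm thick, 80 mm wide, sides straight to 120 mm, then a pointed gable to 160 mm with burnt roof edges. Origin: centre of its foot (underside); own z runs up to the peak, y along its width, x through its thickness. Starts leaning towards the robot, 23 degrees from upright, on the near rail, foot in the groove, in any of the three places
- house_a_top (a point): peak of house_a, mid-thickness, 160 mm up from its origin; at the start about 56 mm to the robot's side of the groove's middle and 167 mm above the table. A push of under 1 N at the peak raises the plaque; once some 5 degrees past upright it falls onto the far rail by itself
- house_b: the other house plaque, same shape, size, axes and start as house_a, in another of the three places
- house_b_top (a point): the peak of house_b, as for house_a
- round: a plaque of the same wood, thickness, width and height (160 mm) as the houses, but with a round (semicircular) top; leans against the near rail likewise; to be left as it is. Origin and axes as house_a
- round_top (a point): highest point of the round plaque's top, mid-thickness, 160 mm from its origin
- figure_a: loose turned wooden figure 60 mm tall, 26 mm across, standing on the near part of the deck in front of the gap between two plaques. Origin under its centre
- figure_b: another such figure, before the other gap
- paint_jar: loose closed jar, 44 mm across, 55 mm tall, on the deck beyond the far rail
- glue: white glue bottle, 44 mm across, 140 mm tall, on the table to the right
- brush: paint brush lying on the table to the left
- cup: white cup, 72 mm across, 85 mm tall, on the table to the left
- offcut: plywood offcut 90 x 50 x 12 mm flat on the table to the right
There are look-alikes about, which are no part of the job. Leave any blue or orange look-alike of the house_b alone.

How it is judged:
By the outcome, as a careful person would: the job done as asked, in the order asked, and still so for the second after the job is handed in, with the robot touching nothing.
It also fails if it takes over 48 s, if anything falls off the work surface, if the arm or the gripper's body presses on something with over 40 N, if the wrist force passes 120 N, or if a joint passes its speed limit or range.

## Working session

There is one attempt and no reset: what is moved stays moved. The work goes in short steps, Python scripts to look and compute and a tool call to move; the robot and the scene stay as the last step left them, time stands still between calls to the robot, and variables do not carry over. Pictures are saved under pics/ and viewed, about 8 in all and at most 12, crops included, and the job is handed in when it is done.

Besides the shell and the picture viewer there is one more tool, called as name(argument=value, ...), one argument or row to a line, values as JSON. apply_moves: Moves the arm, as the interface text tells. Its arguments: {"type":"object","properties":{"jaw":{"type":"array"},"translation":{"type":"array"},"angular":{"type":"array"},"newtons":{"type":"number"}},"required":["jaw","translation","angular"]}

```bash
mkdir -p pics
python3 - <<'E'
from workcell import observe,cams,bot
import cv2,numpy as np
s=observe();print(s['clock'],s['position'],s['tool_rot'],s['grip_width'],bot.nose_length)
for n in("scene","top"):
    f=cams.grab_frame(n);cv2.imwrite(f'pics/{n}0.png',f['pixels'][:,:,::-1]);np.savez(f'{n}.npz',**f)
    print(n,f['mtx'].round(1).tolist(),(-f['R'].T@f['t']).round(3),f['R'].round(2).tolist())
E
```

```text
0.0 [0.19640442 0.59300895 0.24974768] [-1.57188150e+00 -7.25228547e-05 -3.19783872e-01] 0.08568068542238286 0.019
scene [[490.3, 0.0, 282.8], [0.0, 490.3, 210.7], [0.0, 0.0, 1.0]] [ 1.16  -0.057  1.129] [[0.09, 1.0, 0.01], [0.82, -0.07, -0.57], [-0.56, 0.07, -0.82]]
top [[417.2, 0.0, 282.7], [0.0, 417.2, 209.8], [0.0, 0.0, 1.0]] [0.329 0.029 1.227] [[-0.02, -1.0, 0.0], [-0.99, 0.02, -0.16], [0.16, -0.0, -0.99]]
```

View pics/scene0.png

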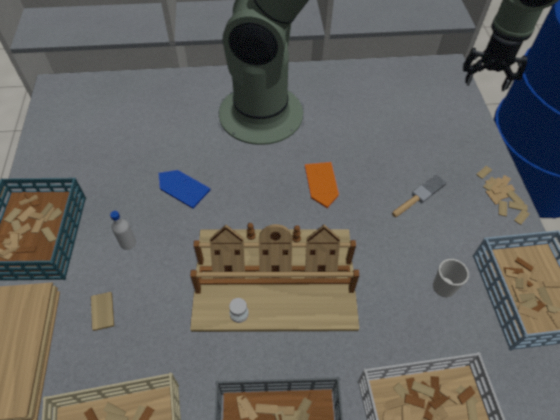

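View pics/top0.png

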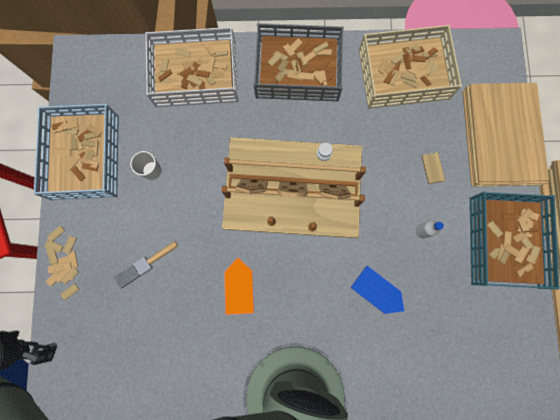

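The scene view shows houses at px (227,250) and (322,250), with the round plaque between them at (275,250). The top view shows the deck corners at about (229,138), (361,146), (358,236) and (222,228), and the figures at (271,221) and (312,226). I'll zoom in for accurate points.

```bash
cat > h.py <<'E'
import numpy as np,cv2
def ray(f,uv,z):
    d=f['R'].T@np.linalg.solve(f['mtx'],[uv[0],uv[1],1.]);c=-f['R'].T@f['t']
    return c+d*(z-c[2])/d[2]
def proj(f,X):
    p=f['mtx']@(f['R']@np.asarray(X)+f['t']);return p[:2]/p[2]
E
python3 - <<'E'
import numpy as np,cv2
from h import *
t=np.load('top.npz');s=np.load('scene.npz')
c=[(229,138),(361,146),(358,236),(222,228)]
P=np.array([ray(t,p,.018) for p in c]);print(P.round(3),P.mean(0).round(3))
a=cv2.resize(t['pixels'][130:242,215:371,::-1],None,fx=5,fy=5,interpolation=cv2.INTER_CUBIC)
b=cv2.resize(s['pixels'][218:338,180:370,::-1],None,fx=4,fy=4,interpolation=cv2.INTER_CUBIC)
cv2.imwrite('pics/a.png',a);cv2.imwrite('pics/b.png',b)
E
```

```text
[[ 0.747  0.183  0.018]
 [ 0.715 -0.214  0.018]
 [ 0.444 -0.192  0.018]
 [ 0.474  0.203  0.018]] [ 0.595 -0.005  0.018]
```

View pics/a.png

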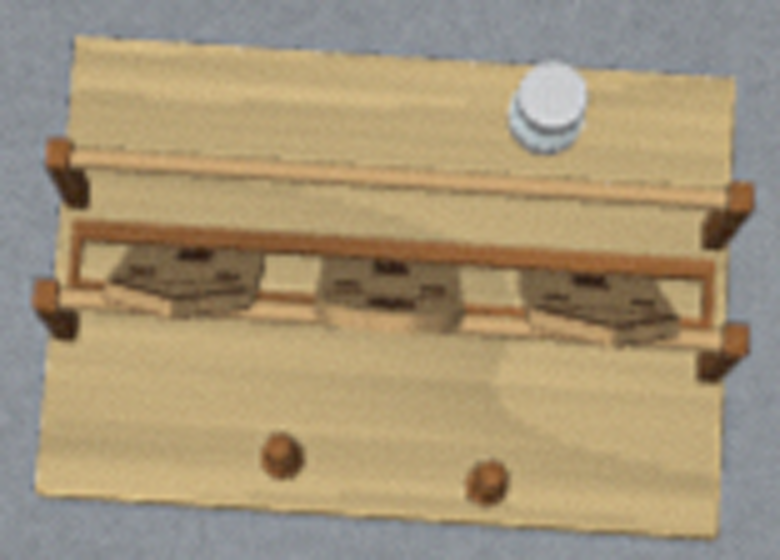

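View pics/b.png

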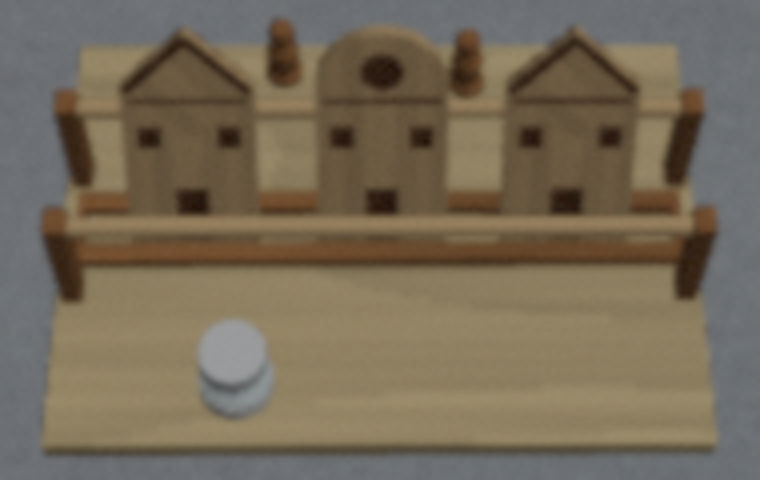

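Run:
```python
import numpy as np
from h import *
from workcell import observe
t=np.load('top.npz');s=np.load('scene.npz')
q=lambda p,o,k:((p[0]+.5)/k+o[0]-.5,(p[1]+.5)/k+o[1]-.5)
T=lambda *p:ray(t,q(p,(215,130),5),.113)
D=[ray(t,q(p,(215,130),5),.018) for p in[(76,38),(735,77),(718,537),(37,494)]]
c=np.mean(D,0);posts=[T(60,143),T(740,187),T(46,286),T(736,330)];pc=np.mean(posts,0)
y=D[0]-D[1]+D[3]-D[2];yp=posts[0]-posts[1]+posts[2]-posts[3]
yaw=np.arctan2(-y[0],y[1]);print('deck',c.round(4),np.degrees(yaw),'posts',pc.round(4),np.degrees(np.arctan2(-yp[0],yp[1])))
R=np.array([[np.cos(yaw),-np.sin(yaw)],[np.sin(yaw),np.cos(yaw)]])
for n,p in(('L',(181,32)),('M',(381,29)),('R',(573,32))):
    w=ray(s,q(p,(180,218),4),.167);print(n,w.round(4),(R.T@(w-c)[:2]).round(4))
for l in(-.118,.118):
    for x in(-.09,.02):print(l,x,(c[:2]+R@[x,l]).round(4))
print(observe()['qpos'])
```

```text
deck [ 0.5955 -0.0063  0.018 ] -4.592805346972519 posts [ 0.6005 -0.0062  0.113 ] -4.788283791138442
L [ 0.5309 -0.1191  0.167 ] [-0.0554 -0.1176]
M [ 0.5387 -0.0028  0.167 ] [-0.0569 -0.0011]
R [0.5502 0.1089 0.167 ] [-0.0544  0.1112]
-0.118 -0.09 [ 0.4964 -0.1167]
-0.118 0.02 [ 0.606  -0.1255]
0.118 -0.09 [0.5153 0.1185]
0.118 0.02 [0.6249 0.1097]
[-1.32122514  0.52193039 -0.03629403  1.59991692  0.0212123   1.02109475
 -0.11280727]
```

apply_moves(
  jaw=[-1, -1, -1, -1, -1],
  translation=[
    [0.027, -0.04, 0],
    [0.053, -0.08, 0],
    [0.08, -0.12, 0],
    [0.107, -0.16, 0],
    [0.133, -0.2, 0],
  ],
  angular=[
    [0, 0, 3],
    [0, 0, 6],
    [0, 0, 9],
    [0, 0, 12],
    [0, 0, 13.6],
  ],
)

```text
clock: 0.6
position: [0.3303, 0.3914, 0.2502]
tool_rot: [-1.571, 0.0, -0.08]
force: [1.0, -0.2, 0.5]
grip_width: 0.012
```

apply_moves(
  jaw=[-1, -1, -1, -1, -1],
  translation=[
    [0.027, -0.04, 0],
    [0.053, -0.08, 0],
    [0.08, -0.12, 0],
    [0.107, -0.16, 0],
    [0.133, -0.2, 0],
  ],
  angular=[
    [0, 0, 0],
    [0, 0, 0],
    [0, 0, 0],
    [0, 0, 0],
    [0, 0, 0],
  ],
)

```text
clock: 1.1
position: [0.4633, 0.1914, 0.2503]
tool_rot: [-1.571, -0.0, -0.082]
force: [0.8, 0.6, 0.5]
grip_width: 0.0003
```

apply_moves(
  jaw=[-1, -1, -1, -1],
  translation=[
    [0.027, -0.04, 0],
    [0.054, -0.08, 0],
    [0.054, -0.08, 0],
    [0.054, -0.08, 0],
  ],
  angular=[
    [0, 0, 0],
    [0, 0, 0],
    [0, 0, 0],
    [0, 0, 0],
  ],
)

```text
clock: 1.5
position: [0.5166, 0.1123, 0.2499]
tool_rot: [-1.571, 0.001, -0.085]
force: [-0.2, 0.4, 0.6]
grip_width: 0.0003
```

apply_moves(
  jaw=[-1, -1, -1, -1, -1],
  translation=[
    [0, 0, -0.03],
    [0, 0, -0.06],
    [0, 0, -0.08],
    [0, 0, -0.092],
    [0, 0, -0.092],
  ],
  angular=[
    [0, 0, 0],
    [0, 0, 0],
    [0, 0, 0],
    [0, 0, 0],
    [0, 0, 0],
  ],
)

```text
clock: 2.0
position: [0.5156, 0.114, 0.1572]
tool_rot: [-1.571, 0.002, -0.081]
force: [0.5, 0.4, 0.7]
grip_width: 0.0002
```

```bash
cat > look.py <<'E'
import sys,cv2,numpy as np
from workcell import cams
a=cams.grab_frame('scene')['pixels'][190:340,170:390,::-1]; b=cams.grab_frame('top')['pixels'][130:242,205:385,::-1]
r=lambda i:cv2.resize(i,(600,int(600*i.shape[0]/i.shape[1])//2*2),interpolation=cv2.INTER_CUBIC)
o=np.vstack([r(a),r(b)]);cv2.imwrite(sys.argv[1],cv2.resize(o,None,fx=.75,fy=.75))
E
python3 look.py pics/c.png
```

```text
(no output)
```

View pics/c.png

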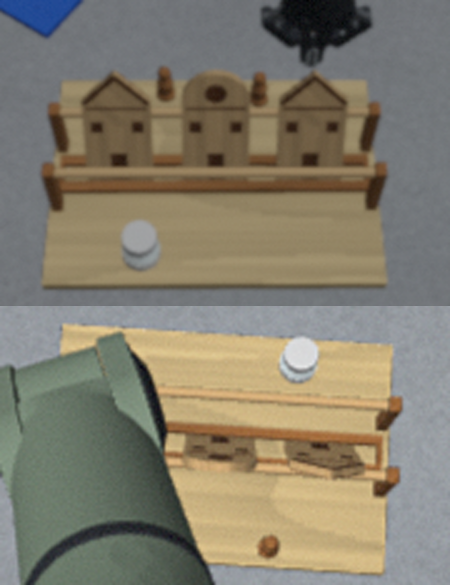

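The fingertips are right behind the left house's peak, with tip px (312,60) and peak px (315,75) in the crop. I'll push along the rack's x.

apply_moves(
  jaw=[-1, -1, -1, -1, -1],
  translation=[
    [0.01, -0.001, 0],
    [0.02, -0.002, 0],
    [0.03, -0.0025, 0],
    [0.04, -0.003, 0],
    [0.05, -0.004, 0],
  ],
  angular=[
    [0, 0, 0],
    [0, 0, 0],
    [0, 0, 0],
    [0, 0, 0],
    [0, 0, 0],
  ],
)

```text
clock: 2.6
position: [0.5675, 0.1092, 0.1583]
tool_rot: [-1.571, -0.0, -0.083]
force: [0.6, 0.7, -0.5]
grip_width: 0.0001
```

apply_moves(
  jaw=[-1, -1, -1, -1, -1],
  translation=[
    [0.01, -0.001, 0],
    [0.02, -0.002, 0],
    [0.03, -0.0025, 0],
    [0.04, -0.003, 0],
    [0.05, -0.004, 0],
  ],
  angular=[
    [0, 0, 0],
    [0, 0, 0],
    [0, 0, 0],
    [0, 0, 0],
    [0, 0, 0],
  ],
)

```text
clock: 3.1
position: [0.6173, 0.1053, 0.1583]
tool_rot: [-1.571, 0.0, -0.082]
force: [-0.2, 0.7, 0.1]
grip_width: -0.0
```

```bash
python3 look.py pics/d.png
```

```text
(no output)
```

View pics/d.png

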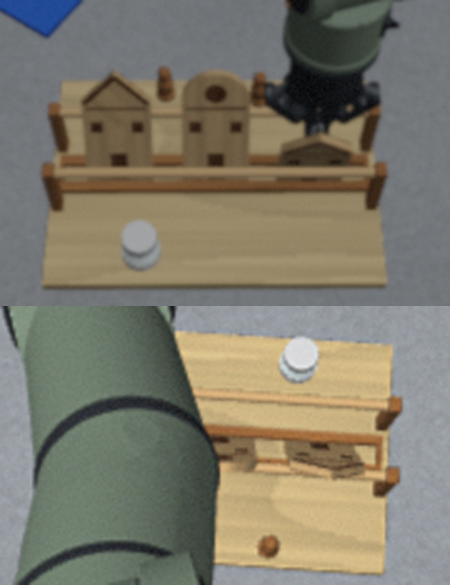

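The house is past upright, with its peak at (318,135) in the crop. I'll push slightly further, then back off and rise.

apply_moves(
  jaw=[-1, -1, -1, -1],
  translation=[
    [0.006, -0.0005, 0],
    [0.008, -0.0007, 0],
    [0.008, -0.0007, 0],
    [0, 0, 0],
  ],
  angular=[
    [0, 0, 0],
    [0, 0, 0],
    [0, 0, 0],
    [0, 0, 0],
  ],
)

```text
clock: 3.6
position: [0.6166, 0.1052, 0.1582]
tool_rot: [-1.571, -0.0, -0.083]
force: [-0.6, 0.7, -0.4]
grip_width: 0.0003
```

apply_moves(
  jaw=[-1, -1, -1, -1],
  translation=[
    [0, 0, 0.03],
    [-0.01, 0, 0.07],
    [-0.05, 0, 0.093],
    [-0.1, 0, 0.093],
  ],
  angular=[
    [0, 0, 0],
    [0, 0, 0],
    [0, 0, 0],
    [0, 0, 0],
  ],
)

```text
clock: 4.0
position: [0.5164, 0.1055, 0.2537]
tool_rot: [-1.569, -0.004, -0.083]
force: [1.0, 1.4, -0.7]
grip_width: -0.0
```

apply_moves(
  jaw=[-1, -1, -1, -1, -1],
  translation=[
    [-0.004, -0.045, 0],
    [-0.008, -0.09, 0],
    [-0.012, -0.135, 0],
    [-0.016, -0.18, 0],
    [-0.019, -0.222, 0],
  ],
  angular=[
    [0, 0, 0],
    [0, 0, 0],
    [0, 0, 0],
    [0, 0, 0],
    [0, 0, 0],
  ],
)

```text
clock: 4.5
position: [0.4963, -0.1183, 0.2515]
tool_rot: [-1.571, -0.0, -0.083]
force: [1.6, 1.3, 0.6]
grip_width: 0.0002
```

apply_moves(
  jaw=[-1, -1, -1, -1, -1],
  translation=[
    [0, 0, 0],
    [0, 0, -0.03],
    [0, 0, -0.06],
    [0, 0, -0.092],
    [0, 0, -0.092],
  ],
  angular=[
    [0, 0, 0],
    [0, 0, 0],
    [0, 0, 0],
    [0, 0, 0],
    [0, 0, 0],
  ],
)

```text
clock: 5.0
position: [0.4952, -0.1158, 0.1565]
tool_rot: [-1.57, 0.005, -0.082]
force: [-0.6, 0.4, 1.1]
grip_width: -0.0001
```

```bash
python3 look.py pics/e.png
```

```text
(no output)
```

View pics/e.png

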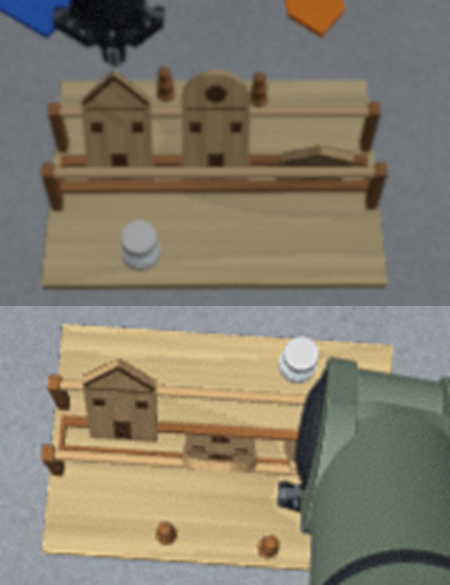

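House one leans on the far rail with its foot in the groove (top crop (120,400)). The tip is now behind the second peak, at (113,58) against (115,75). I'll make the same push.

apply_moves(
  jaw=[-1, -1, -1, -1, -1],
  translation=[
    [0.01, -0.001, 0],
    [0.02, -0.002, 0],
    [0.03, -0.0025, 0],
    [0.04, -0.003, 0],
    [0.05, -0.004, 0],
  ],
  angular=[
    [0, 0, 0],
    [0, 0, 0],
    [0, 0, 0],
    [0, 0, 0],
    [0, 0, 0],
  ],
)

```text
clock: 5.6
position: [0.5486, -0.1207, 0.1595]
tool_rot: [-1.571, -0.0, -0.082]
force: [-0.3, 0.0, 0.1]
grip_width: -0.0
```

apply_moves(
  jaw=[-1, -1, -1, -1, -1],
  translation=[
    [0.01, -0.001, 0],
    [0.02, -0.002, 0],
    [0.03, -0.0025, 0],
    [0.04, -0.003, 0],
    [0.05, -0.004, 0],
  ],
  angular=[
    [0, 0, 0],
    [0, 0, 0],
    [0, 0, 0],
    [0, 0, 0],
    [0, 0, 0],
  ],
)

```text
clock: 6.1
position: [0.5983, -0.1247, 0.1592]
tool_rot: [-1.571, 0.0, -0.082]
force: [-0.1, 0.2, -0.1]
grip_width: 0.0
```

apply_moves(
  jaw=[-1, -1, -1, -1],
  translation=[
    [0.006, -0.0005, 0],
    [0.008, -0.0007, 0],
    [0.008, -0.0007, 0],
    [0, 0, 0],
  ],
  angular=[
    [0, 0, 0],
    [0, 0, 0],
    [0, 0, 0],
    [0, 0, 0],
  ],
)

```text
clock: 6.5
position: [0.5975, -0.1247, 0.1592]
tool_rot: [-1.571, -0.0, -0.082]
force: [-1.1, 0.8, 0.1]
grip_width: -0.0002
```

apply_moves(
  jaw=[-1, -1, -1, -1],
  translation=[
    [0, 0, 0.03],
    [-0.01, 0, 0.07],
    [-0.05, 0, 0.093],
    [-0.1, 0, 0.093],
  ],
  angular=[
    [0, 0, 0],
    [0, 0, 0],
    [0, 0, 0],
    [0, 0, 0],
  ],
)

```text
clock: 6.9
position: [0.4973, -0.1248, 0.2546]
tool_rot: [-1.571, -0.005, -0.082]
force: [0.6, 0.1, -0.9]
grip_width: -0.0003
```

apply_moves(
  jaw=[-1, -1, -1, -1, -1],
  translation=[
    [-0.01, -0.045, 0.02],
    [-0.02, -0.09, 0.04],
    [-0.03, -0.135, 0.06],
    [-0.04, -0.18, 0.06],
    [-0.05, -0.225, 0.06],
  ],
  angular=[
    [0, 0, 0],
    [0, 0, 0],
    [0, 0, 0],
    [0, 0, 0],
    [0, 0, 0],
  ],
)

```text
clock: 7.4
position: [0.4462, -0.3512, 0.3131]
tool_rot: [-1.571, -0.001, -0.082]
force: [0.3, 0.4, -0.0]
grip_width: 0.0001
```

```bash
python3 look.py pics/f.png
```

```text
(no output)
```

View pics/f.png

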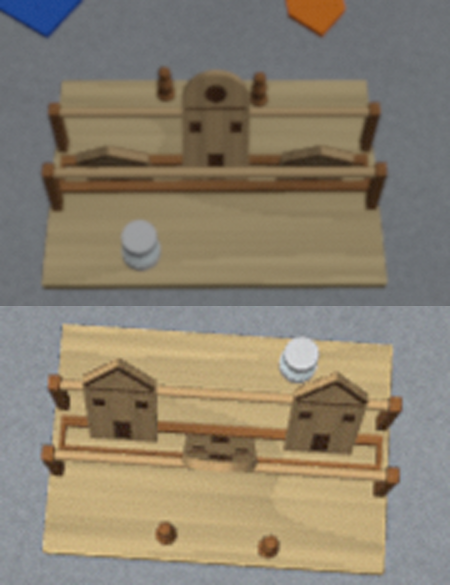

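Both houses lean on the far rail, at (120,400) and (328,412) in the top crop. The round plaque at (220,452), the figures and the jar haven't moved. Handing in.

```bash
python3 -c "
from workcell import workorder;print(workorder.job_done())"
```

```text
the job is handed in; nothing more can be done
None
```

Both house plaques now lean on the far rail with their feet in the groove, and I've handed the job in. I pushed each one over at its gable with the closed fingertips, lifting nothing.

The last pictures, taken with the arm clear, show the round plaque still on the near rail. Both figures and the jar are where they started. I did not look again at the things further off on the table (glue, brush, cup, offcut), but the arm did not go down near them.

The robot's clock stood at about 7.4 s at the end, and the measured tool forces stayed under about 3 N. No check failed. The one small disagreement was between two estimates of the rack's position, from its deck corners and its post tops. They differed by about 5 mm, which did not matter for the pushes.

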